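# Run a fingertip along the tea box and shut its lids

## Task

Shut the five flap lids of the white tea box by running the fingertips lightly along the row, starting at the yellow lid and going on over the blue ones in order to the last, until every lid lies fully shut. Do not lift the lids or the box, push the box away from its place or lean hard on it, and leave the other things on the worktop where they are.

Things in the scene. Friction and masses are not known exactly. Their poses are not given: they have to be found in the camera images.
- teabox: loose white ceramic tea box, 1.1 to 1.6 kg, 86 mm wide (its x) and 250 mm long (its y), 50 mm high to the rim on which the lids lie. Origin: centre of its underside; z up. Five flap lids lie in a row along its y axis, the yellow lid at the -y end and then four blue ones, 48 mm from one to the next. Slides if pushed sideways with over about 8 N.
- row_start (a point): point on the tea box: the hinge line of the yellow lid, in the middle of the box's width, at the height of the top face of the shut lids (54 mm above the table).
- row_end (a point): point on the tea box: where the free edge of the last blue lid lies when shut, in the middle of the box's width, at the height of the top face of the shut lids (54 mm above the table). The lids' row runs straight from row_start to row_end, 238 mm.
- lid0 (a joint): hinge of the yellow (first) lid, rad: 0 shut, grows as it opens. Flat flap 76 mm across the box, 45 along the row, 4 thick, 15 g. Hinge line at its edge nearest row_start, 0 mm along the row from there, at rim height; the free edge, 46 mm further on, rises, so it ramps up towards row_end. Stays where left (8 mN m stiff); swings down under a fingertip pressing it or sliding to row_end.
- lid1 (a joint): hinge of the blue (second) lid, rad: 0 shut, grows as it opens. Flat flap 76 mm across the box, 45 along the row, 4 thick, 15 g. Hinge line at its edge nearest row_start, 48 mm along the row from there, at rim height; the free edge, 46 mm further on, rises, so it ramps up towards row_end. Stays where left (8 mN m stiff); swings down under a fingertip pressing it or sliding to row_end.
- lid2 (a joint): hinge of the blue (third) lid, rad: 0 shut, grows as it opens. Flat flap 76 mm across the box, 45 along the row, 4 thick, 15 g. Hinge line at its edge nearest row_start, 96 mm along the row from there, at rim height; the free edge, 46 mm further on, rises, so it ramps up towards row_end. Stays where left (8 mN m stiff); swings down under a fingertip pressing it or sliding to row_end.
- lid3 (a joint): hinge of the blue (fourth) lid, rad: 0 shut, grows as it opens. Flat flap 76 mm across the box, 45 along the row, 4 thick, 15 g. Hinge line at its edge nearest row_start, 144 mm along the row from there, at rim height; the free edge, 46 mm further on, rises, so it ramps up towards row_end. Stays where left (8 mN m stiff); swings down under a fingertip pressing it or sliding to row_end.
- lid4 (a joint): hinge of the blue (last) lid, rad: 0 shut, grows as it opens. Flat flap 76 mm across the box, 45 along the row, 4 thick, 15 g. Hinge line at its edge nearest row_start, 192 mm along the row from there, at rim height; the free edge, 46 mm further on, rises, so it ramps up towards row_end. Stays where left (8 mN m stiff); swings down under a fingertip pressing it or sliding to row_end.
- mug: blue ceramic mug with a handle, 80 mm across, 90 mm high; bystander, origin at its underside
- honey_jar: amber glass jar with white cap, 60 mm across, 85 mm high; bystander, origin at its underside
- salt_shaker: steel salt shaker, 44 mm across, 80 mm high, just past the last lid's end of the box; bystander, origin at its underside
- teaspoon: teaspoon lying beside the box, 140 mm long; bystander, origin at its underside
- tea_tin: green tin, 64 mm across, 90 mm high; bystander, origin at its underside
- sponge_block: orange sponge block, 60 x 90 x 30 mm; bystander, origin at its underside
- sugar_box: brown cardboard sugar box, 50 x 75 x 70 mm, just past the yellow lid's end of the box; bystander, origin at its underside

How it is judged (in metres and radians):
On the way, in this order (a step that is already met when the one before it is completed fails the run):
1. lid 1 of 5, counted from the yellow one, is shut and the ones after it not yet (value of joint lid0 below 0.1 rad and value of joint each of lid1, lid2, lid3, lid4 above 0.1 rad).
2. lid 2 of 5, counted from the yellow one, is shut and the ones after it not yet (value of joint each of lid0, lid1 below 0.1 rad and value of joint each of lid2, lid3, lid4 above 0.1 rad).
3. lid 3 of 5, counted from the yellow one, is shut and the ones after it not yet (value of joint each of lid0, lid1, lid2 below 0.1 rad and value of joint each of lid3, lid4 above 0.1 rad).
4. lid 4 of 5, counted from the yellow one, is shut and the ones after it not yet (value of joint each of lid0, lid1, lid2, lid3 below 0.1 rad and value of joint lid4 above 0.1 rad).
5. lid 5 of 5, counted from the yellow one, is shut (value of joint each of lid0, lid1, lid2, lid3, lid4 below 0.1 rad).
At the end, for the whole second after the job is handed in: All five lids within 0.10 rad of shut (free edge less than about 4.5 mm up), shut in order from the yellow one; the box stands upright on the worktop, at rest, within 40 mm of where it was (all of step 5 and distance of teabox from where it was at the start of the episode below 0.04 m and angle between teabox's own z axis and vertical below 0.05 rad and height (world z) of teabox below 0.006 m and linear speed of teabox below 0.02 m/s); the robot touches nothing.
It fails at once if a lid is lifted well beyond where it stood (over 1.0 rad) (value of joint any of lid0, lid1, lid2, lid3, lid4 above 1 rad).
It fails at once if the tea box is lifted or tipped (height (world z) of teabox above 0.015 m or angle between teabox's own z axis and vertical above 0.15 rad).
It fails at once if the tea box is pushed more than 40 mm from its place (distance of teabox from where it was at the start of the episode above 0.04 m).
It fails at once if the fingers lean on the tea box with more than 40 N (contact force between the fingers and teabox above 40 N).
It fails at once if another thing is moved more than 30 mm or knocked over (distance of any of mug, honey_jar, salt_shaker, teaspoon, tea_tin, sponge_block, sugar_box from where it was at the start of the episode above 0.03 m or angle between any of mug, honey_jar, salt_shaker, tea_tin, sponge_block, sugar_box's own z axis and vertical above 0.4 rad).
It also fails if it takes over 40 s, if anything falls off the work surface, if the arm or the gripper's body presses on something with over 40 N, if the wrist force passes 120 N, or if a joint passes its speed limit or range.

## Robot

A 6-joint arm with a two-finger parallel gripper is mounted at the origin on the work surface. World frame = base frame: x ahead of the robot, y to its left, z up, the work surface at z = 0. Lengths are in mm, angles in degrees, forces in N, time in s.
With the tool pointing down it reaches from about 375 to 975 mm from the base axis. Payload 3.8 kg.
Tool frame: the origin (TCP) lies midway between the tips of the shut fingers; the grasp point (between the pads) lies 19 mm behind it; z points along the fingers, y is the line along which they close (so a half turn about z gives the same grasp; the last joint's range is limited). The gripper opens to 88 mm and grips with 3 to 60 N. Pads are 18 mm wide; open, the fingers measure 123 mm over their backs; the gripper's body (75 mm by 187 mm) begins 45 mm behind the grasp point.
Start: joints at [63.088, 15.12, 91.902, -0, 72.978, -2.114], TCP at [283.102, 612.757, 238.706] pointing down, gripper open.
Joint ranges: [-150.88, 150.88], [-54.13, 125.18], [17.81, 147.31], [-75.09, 255.09], [0, 152.58], [-146.25, 146.25]. Speed limits (degrees/s): [147.25, 147.25, 180, 180, 180, 180].

## Interface

Orientations are given as [roll, pitch, yaw] about the fixed x, y, z axes, in that order (R = Rz(yaw) Ry(pitch) Rx(roll)).
In Python, from workcell import bot gives the robot as it stands.
- The arm moves only by the shell command python3 -m jog 'ROWS' [FORCE]. ROWS is JSON, a list of rows, each an object with "dr": the turn, a rotation vector about the tool's x, y, z in units of pi rad (1.0 is pi rad), a list of three; "dp": the shift along the tool's x, y, z in units of 200 mm (1.0 is 200 mm), a list of three; "fingers": the opening, from 0 (shut) to 1 (fully open). A call has 1 to 10 rows; each row is the pose to reach, as a shift and turn from the pose commanded when the call began, along the tool's axes at that moment, turning the shorter way round; what a row does not reach only later rows make up. A row lasts 1/8 s, in which the tool goes at most 62.5 mm and 10.7 degrees, less where a joint would pass 70% of its speed; a pose out of reach is approached as far as the arm can. A call with a number of a shift or a turn outside -1 to 1 is refused whole. A call with a gripper value outside its range is refused whole. The fingers move at their own pace and stop on an object; FORCE is the grip in N (left out, the last holds). Time passes only in rows, so rows that repeat a pose let the fingers close. It gives the time, the measured TCP pose, the force, the opening and the grip force at its end, in the units of the state.
- bot.observe(): the state, without advancing time (a new reading comes with each control period).
- bot.get_image(name): name is "scene" or "top" or "wrist"; returns a dict with "img" (420x560x3 uint8, blue, green, red), "fx", "fy", "cx", "cy" (pixels), "rvec" (rotation vector, rad) and "tvec" (3), from world to camera coordinates, as OpenCV has them; the wrist camera has in their place "mount" (4x4, takes a point from camera to tool coordinates, whose origin is the TCP and whose axes are the flange's). Camera axes: x right, y down, z forward; pixel columns grow to the right and rows downward; lengths in mm; the calibration is good to about 2 mm. A picture is of the moment at which its call begins: read the wrist's pose just before it. There is no depth.
- bot.sign_off(): hands the job in; it is judged then, once.
Trained networks look in the newest picture that a camera, given by its name, has taken for a name from the list of things; names that differ only in an ending like _2 or _b are one class to them, and where a whole thing is asked for, a point or a joint stands for the part that bears it (a point fixed in the world has none). Each returns a list of dicts, best first, with "confidence" (0 to 1); they miss things now and then, are a little off and sometimes report something else, mostly with a low value. They report only what shows in the picture. A call takes as long as a camera call.
- bot.search_frame(camera, query): "bbox" ([left, top, right, bottom] in pixels, round what is visible of it).
- bot.pinpoint(camera, query): "pixel" ([column, row] in pixels: a listed point, or the origin of a listed thing).
The state is a dict: "time": time; "q": joint angles; "qd": joint speeds; "effort": joint torques, N m; "eef_pos": TCP position; "orientation": TCP orientation; "force": force on the tool from outside, world axes, zero at the start; "torque": the same for the moment, N m; "grip_width": finger opening in mm; "grasp_force": force on a finger pad.
Only numpy, scipy, OpenCV 4.12 (cv2) and the standard library are available. Lean on these libraries where they do the work, as an engineer would, in place of code of your own. Each camera call takes 0.05 s, during which the arm holds its last target. There are 200 camera calls.

## Working session

There is one attempt and no reset: what is moved stays moved. The work goes in short steps, Python scripts to look and compute and a shell command to move; the robot and the scene stay as the last step left them, time stands still between calls to the robot, and variables do not carry over. Pictures are saved under pics/ and viewed, at most 10 in all, crops included, and the job is handed in when it is done.

```bash
mkdir -p pics
cat > h.py <<'E'
import numpy as np, cv2
from workcell import bot
def P(c):
    R=cv2.Rodrigues(np.array(c["rvec"],float))[0]; t=np.array(c["tvec"],float).reshape(3)
    return R,t,np.array([[c["fx"],0,c["cx"]],[0,c["fy"],c["cy"]],[0,0,1]])
def ray(c,px):
    R,t,K=P(c); d=R.T@np.linalg.inv(K)@np.array([px[0],px[1],1.]); return -R.T@t,d
def onz(c,px,z):
    o,d=ray(c,px); return o+d*(z-o[2])/d[2]
def tri(cs,pxs):
    A=np.zeros((3,3));b=np.zeros(3)
    for c,p in zip(cs,pxs):
        o,d=ray(c,p); d/=np.linalg.norm(d); M=np.eye(3)-np.outer(d,d); A+=M;b+=M@o
    return np.linalg.solve(A,b)
E
python3 - <<'E'
from h import *
np.set_printoptions(precision=1,suppress=True)
cs={}
for n in("scene","top"):
    cs[n]=bot.get_image(n); cv2.imwrite(f"pics/{n}0.png",cs[n]["img"])
    print(n,"cam at",ray(cs[n],(0,0))[0])
px={}
for q in["row_start","row_end","teabox","mug","honey_jar","salt_shaker","teaspoon","tea_tin","sponge_block","sugar_box"]:
    for n in cs:
        r=bot.pinpoint(n,q)[:2]; px[q,n]=r[0]["pixel"] if r else None
        print(q,n,[(np.array(a["pixel"]),round(a["confidence"],2)) for a in r], onz(cs[n],r[0]["pixel"],54 if "row" in q else 0) if r else "")
    if px[q,"scene"] is not None and px[q,"top"] is not None: print("  tri",tri([cs["scene"],cs["top"]],[px[q,"scene"],px[q,"top"]]))
E
```

```text
scene cam at [939.3 368.7 751.3]
top cam at [460.9  21.7 825.4]
row_start scene [(array([208.2, 202.1]), 0.83)] [621.3 -84.6  54. ]
row_start top [(array([337.6, 199.4]), 0.66)] [609.5 -76.   54. ]
  tri [615.1 -82.2  48.2]
row_end scene [(array([333.9, 202. ]), 0.64)] [467.1 108.2  54. ]
row_end top [(array([246. , 271.7]), 0.79)] [463.6 105.8  54. ]
  tri [463.7 106.3  48.9]
teabox scene [(array([272. , 217.2]), 0.96)] [542.5  11.    0. ]
teabox top [(array([296.3, 237.2]), 0.7), (array([279.5, 321.2]), 0.21)] [537.6   5.8   0. ]
  tri [538.1   6.1  -9. ]
mug scene [(array([292.4, 278.9]), 0.57)] [627.7 131.7   0. ]
mug top [(array([236.8, 193.6]), 0.81)] [631.8 135.4   0. ]
  tri [630.5 134.2   7.2]
honey_jar scene [(array([224.6, 262. ]), 0.66), (array([333.9, 200.8]), 0.31)] [680.8   7.3   0. ]
honey_jar top [(array([289.9, 170.7]), 0.96)] [683.3  20.1   0. ]
  tri [682.7  16.9  12.4]
salt_shaker scene [] 
salt_shaker top [(array([225.7, 298.7]), 0.53)] [407.5 153.1   0. ]
teaspoon scene [(array([272.2, 179.5]), 0.94)] [464.1 -53.7   0. ]
teaspoon top [(array([324. , 270.6]), 0.92), (array([384.7, 241. ]), 0.4)] [467.7 -52.5   0. ]
  tri [467.3 -51.6   4.6]
tea_tin scene [(array([331.1, 170.9]), 0.88)] [363.  33.   0.]
tea_tin top [(array([279.6, 320.8]), 0.67)] [364.   39.9   0. ]
  tri [366.2  37.7   6.3]
sponge_block scene [(array([210.4, 170.9]), 0.76)] [ 530.9 -177.7   -0. ]
sponge_block top [(array([387., 241.]), 0.78)] [ 530.9 -185.6    0. ]
  tri [ 529.5 -184.3   -5.1]
sugar_box scene [(array([176.1, 222.9]), 0.55)] [ 676.1 -133.4    0. ]
sugar_box top [(array([360.6, 165.9]), 0.8)] [ 694.3 -133.7    0. ]
  tri [ 685.3 -125.7   19.2]
```

Run:
```python
import cv2
a=cv2.imread("pics/scene0.png");b=cv2.imread("pics/top0.png")
cv2.imwrite("pics/a.png",cv2.resize(a[130:310,130:380],(800,576),interpolation=cv2.INTER_CUBIC))
cv2.imwrite("pics/b.png",cv2.resize(b[130:340,180:420],(685,600),interpolation=cv2.INTER_CUBIC))
```

```text
(no output)
```

View pics/a.png

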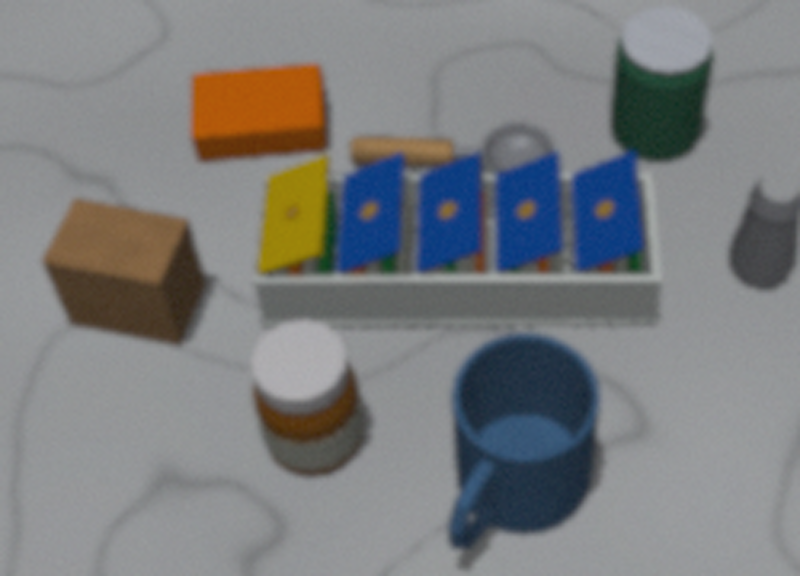

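View pics/b.png

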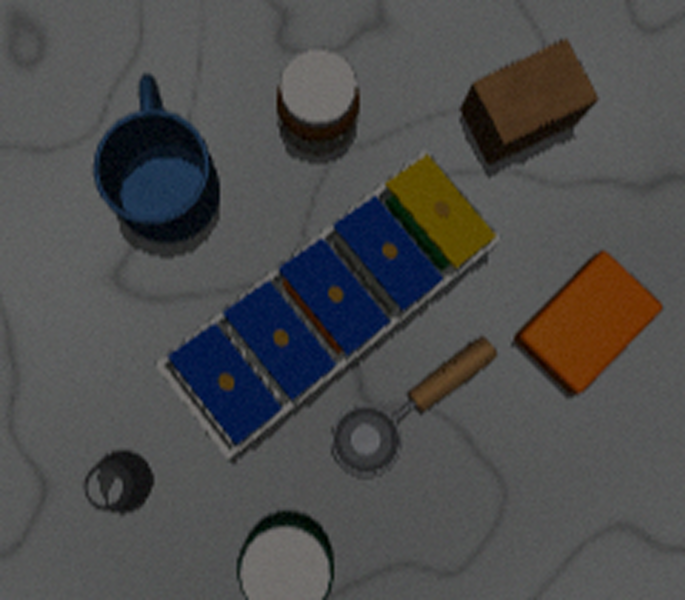

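Both crops show the white box running diagonally from the yellow lid (by the brown sugar box) to the last blue lid (by the steel shaker), with all five lids standing open. The rim corners are at about (428,152), (498,240), (232,460) and (160,363) in the top crop, and (262,283), (660,275) and (655,178) in the scene crop. I'll refine the box pose from these corners and estimate the lid angles.

Run:
```python
from h import *
from scipy.optimize import least_squares
np.set_printoptions(precision=2,suppress=True)
cs={n:bot.get_image(n) for n in("scene","top")}
S=lambda x,y:np.array([130+x/3.2,130+y/3.2]); T=lambda x,y:np.array([180+x/2.854,130+y/2.857])
# local rim corners (x,y): row +y ; +y toward row_end
obs=[("top",T(428,152),(+1,-1)),("top",T(498,240),(-1,-1)),("top",T(232,460),(-1,1)),("top",T(160,363),(1,1)),
("scene",S(260,280),(1,-1)),("scene",S(660,277),(1,1)),("scene",S(655,176),(-1,1))]
def pr(n,p): return P(cs[n])[2]@(P(cs[n])[0]@p+P(cs[n])[1])
def f(v,each=False):
    r=[];row=np.array([np.cos(v[2]),np.sin(v[2])]); ac=np.array([row[1],-row[0]])
    for n,u,(a,b) in obs:
        q=pr(n,np.r_[v[:2]+row*125*b+ac*43*a,50]); r+=list(q[:2]/q[2]-u)
    return np.array(r)
s=least_squares(f,[538,8,np.radians(128.8)]); v=s.x
print("centre",v[:2],"row dir deg",np.degrees(v[2]),"res px",s.fun)
row=np.array([np.cos(v[2]),np.sin(v[2])]); st=v[:2]-row*119; en=v[:2]+row*119
print("start",st,"end",en)
# lid angle: free-edge corners in scene (top crop pix): across +-38
for k,(far,near) in enumerate([((328,158),(325,258)),((403,155),(403,255)),((480,155),(481,255)),((556,155),(558,255)),((635,153),(642,255))]):
    ac=np.array([row[1],-row[0]])
    g=lambda a:np.concatenate([(lambda q:q[:2]/q[2]-S(*o))(pr("scene",np.r_[st+row*(48*k+45*np.cos(a[0]))+ac*38*sg,52+45*np.sin(a[0])])) for o,sg in((far,-1),(near,1))])
    r=least_squares(g,[.6]); print(k,"angle",r.x,r.fun)
o=bot.observe(); print({k:o[k] for k in("time","eef_pos","orientation","force","grip_width")})
R=cv2.Rodrigues(np.zeros(3))[0]
```

```text
centre [535.29   8.87] row dir deg 128.9339642981082 res px [-0.09 -1.7   2.73  0.07 -1.96  1.57 -3.22  1.08 -3.63  0.24  1.18  0.58
 -0.28 -2.26]
start [610.07 -83.69] end [460.51 101.44]
0 angle [0.39] [ 1.61 -0.32 -0.04 -0.94]
1 angle [0.46] [ 1.48 -0.4   0.12 -0.99]
2 angle [0.47] [ 1.37 -0.68  0.96 -1.26]
3 angle [0.49] [ 1.46 -1.14  2.01 -1.71]
4 angle [0.47] [ 1.14 -0.3   1.42 -1.5 ]
{'time': 1.2, 'eef_pos': array([283.07, 612.76, 238.69]), 'orientation': array([-180.  ,   -0.  ,  155.21]), 'force': array([-0.56, -0.37,  0.85]), 'grip_width': 87.88102958469196}
```

```bash
python3 -m jog '[{"dr":[0,0,0],"dp":[-0.2,-0.17,0],"fingers":0},{"dr":[0,0,0],"dp":[-0.4,-0.34,0],"fingers":0},{"dr":[0,0,0],"dp":[-0.6,-0.5,0],"fingers":0},{"dr":[0,0,0],"dp":[-0.8,-0.66,0],"fingers":0},{"dr":[0,0,0],"dp":[-0.98,-0.82,0],"fingers":0}]'
python3 -m jog '[{"dr":[0,0,0],"dp":[-0.2,-0.17,0],"fingers":0},{"dr":[0,0,0],"dp":[-0.4,-0.34,0],"fingers":0},{"dr":[0,0,0],"dp":[-0.6,-0.5,0],"fingers":0},{"dr":[0,0,0],"dp":[-0.8,-0.66,0],"fingers":0},{"dr":[0,0,0],"dp":[-0.98,-0.82,0],"fingers":0}]'
python3 -m jog '[{"dr":[0,0,0],"dp":[-0.2,-0.17,0],"fingers":0},{"dr":[0,0,0.05],"dp":[-0.4,-0.34,0],"fingers":0},{"dr":[0,0,0.1],"dp":[-0.6,-0.5,0],"fingers":0},{"dr":[0,0,0.1464],"dp":[-0.8,-0.66,0],"fingers":0},{"dr":[0,0,0.1464],"dp":[-0.98,-0.82,0],"fingers":0},{"dr":[0,0,0.1464],"dp":[-0.98,-0.82,0],"fingers":0},{"dr":[0,0,0.1464],"dp":[-0.98,-0.82,0],"fingers":0}]'
```

```text
time: 1.82
eef_pos: [392.9, 380.2, 239.0]
orientation: [180.0, 0.0, 155.2]
force: [0.6, -0.2, 0.6]
grip_width: 40.7
grasp_force: 0.0
time: 2.45
eef_pos: [502.1, 149.0, 239.1]
orientation: [180.0, 0.0, 155.2]
force: [1.0, 0.2, 1.0]
grip_width: 0.3
grasp_force: 0.0
time: 3.32
eef_pos: [610.2, -80.3, 238.5]
orientation: [-180.0, -0.1, 128.8]
force: [-0.6, 0.5, 0.2]
grip_width: 0.4
grasp_force: 0.0
```

Run:
```python
from h import *
from scipy.spatial.transform import Rotation as Ro
np.set_printoptions(precision=1,suppress=True)
o=bot.observe(); c=bot.get_image("wrist"); cv2.imwrite("pics/w1.png",c["img"])
T=np.eye(4);T[:3,:3]=Ro.from_euler("xyz",o["orientation"],degrees=True).as_matrix();T[:3,3]=o["eef_pos"]
M=T@np.array(c["mount"]);print("cam",M[:3,3])
for q in("row_start","row_end","teabox","sugar_box","lid0","lid1"):
    for r in bot.pinpoint("wrist",q)[:1]:
        p=r["pixel"];d=M[:3,:3]@np.array([(p[0]-c["cx"])/c["fx"],(p[1]-c["cy"])/c["fy"],1]);z=0 if"box" in q else 54
        print(q,np.array(p),r["confidence"],M[:3,3]+d*(z-M[2,3])/d[2])
```

```text
cam [560.2 -18.2 385.1]
row_start [277.9 185.6] 0.79 [611.9 -84.5  54. ]
teabox [277.1  59.4] 0.98 [535.1   9.4   0. ]
sugar_box [299.  241.9] 0.98 [ 684.7 -134.4    0. ]Traceback (most recent call last):
  File "<stdin>", line 8, in <module>
ValueError: it knows: honey_jar, mug, row_end, row_start, salt_shaker, sponge_block, sugar_box, tea_tin, teabox, teaspoon
```

View pics/w1.png

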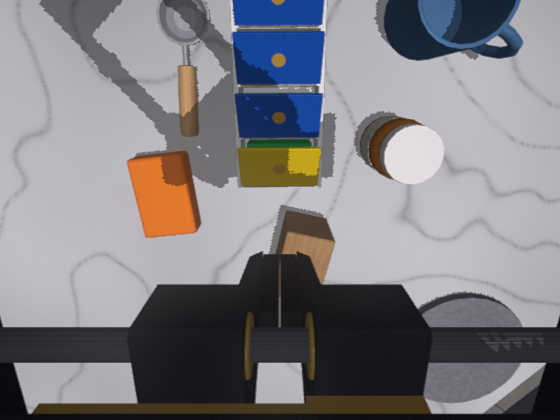

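The wrist view shows the box row running straight up the image at column 278. The yellow hinge edge is at row 186 and the sugar box is clear below it. The measurements agree: row_start is about (612, -84), and the tool is about 4 mm past it along the row. I'll descend now.

```bash
python3 -m jog '[{"dr":[0,0,0],"dp":[0,0,0.2],"fingers":0},{"dr":[0,0,0],"dp":[0,0,0.45],"fingers":0},{"dr":[0,0,0],"dp":[0,0,0.65],"fingers":0},{"dr":[0,0,0],"dp":[0,0,0.8],"fingers":0},{"dr":[0,0,0],"dp":[0,0,0.86],"fingers":0},{"dr":[0,0,0],"dp":[0,0,0.89],"fingers":0},{"dr":[0,0,0],"dp":[0,0,0.905],"fingers":0},{"dr":[0,0,0],"dp":[0,0,0.905],"fingers":0}]'
```

```text
time: 4.58
eef_pos: [611.4, -80.6, 58.8]
orientation: [179.9, 0.1, 128.9]
force: [0.3, 0.7, 0.7]
grip_width: 0.4
grasp_force: 0.0
```

```bash
python3 -m jog '[{"dr":[0,0,0],"dp":[0.01,0,0.015],"fingers":0},{"dr":[0,0,0],"dp":[0.03,0,0.015],"fingers":0},{"dr":[0,0,0],"dp":[0.055,0,0.015],"fingers":0},{"dr":[0,0,0],"dp":[0.08,0,0.015],"fingers":0},{"dr":[0,0,0],"dp":[0.105,0,0.015],"fingers":0},{"dr":[0,0,0],"dp":[0.13,0,0.015],"fingers":0},{"dr":[0,0,0],"dp":[0.15,0,0.015],"fingers":0},{"dr":[0,0,0],"dp":[0.15,0,0.015],"fingers":0}]'
python3 - <<'E'
from h import *
b=[bot.observe()]
c=bot.get_image("scene");cv2.imwrite("pics/s2.png",cv2.resize(c["img"][130:310,130:380],(800,576),interpolation=cv2.INTER_CUBIC))
print(b[0]["eef_pos"],b[0]["force"],bot.observe()["force"])
E
```

```text
time: 5.58
eef_pos: [591.4, -56.8, 54.6]
orientation: [-180.0, -0.0, 128.9]
force: [-0.0, -0.3, -0.4]
grip_width: -0.0
grasp_force: 0.0
[591.4301074  -56.84148235  54.62777979] [-0.02309091 -0.34573651 -0.37522598] [-0.52725513  0.1556803   0.30679493]
```

View pics/s2.png

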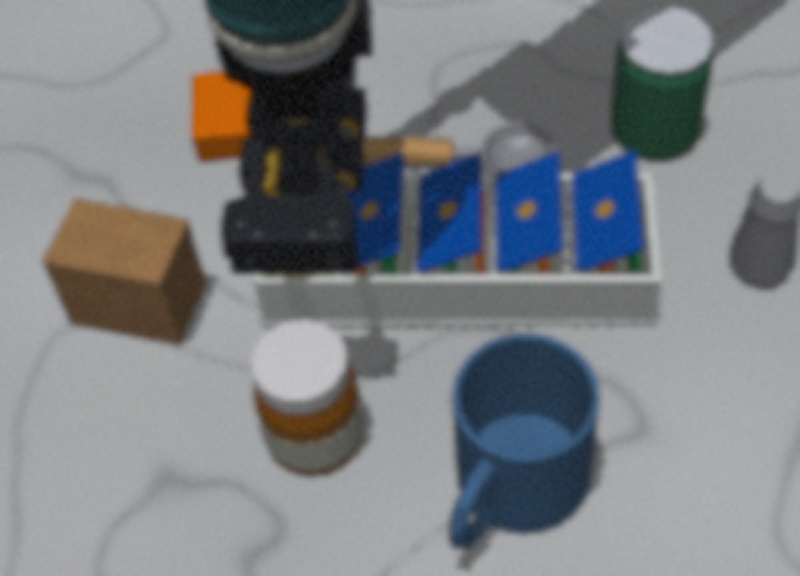

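The gripper hides the yellow lid, at about (300,230) in the crop. The four blue lids are still open, the box hasn't moved, and the force is near zero. I'll go on at this height.

```bash
R='x'; python3 -m jog '[{"dr":[0,0,0],"dp":[0.02,0,0],"fingers":0},{"dr":[0,0,0],"dp":[0.045,0,0],"fingers":0},{"dr":[0,0,0],"dp":[0.07,0,0],"fingers":0},{"dr":[0,0,0],"dp":[0.095,0,0],"fingers":0},{"dr":[0,0,0],"dp":[0.12,0,0],"fingers":0},{"dr":[0,0,0],"dp":[0.145,0,0],"fingers":0},{"dr":[0,0,0],"dp":[0.17,0,0],"fingers":0},{"dr":[0,0,0],"dp":[0.195,0,0],"fingers":0},{"dr":[0,0,0],"dp":[0.22,0,0],"fingers":0},{"dr":[0,0,0],"dp":[0.24,0,0],"fingers":0}]'
python3 - <<'E'
from h import *
c=bot.get_image("scene");cv2.imwrite("pics/s3.png",cv2.resize(c["img"][130:310,130:380],(800,576),interpolation=cv2.INTER_CUBIC))
E
```

```text
time: 6.88
eef_pos: [561.4, -19.5, 54.7]
orientation: [-180.0, -0.0, 128.9]
force: [0.2, 0.0, -0.4]
grip_width: 0.4
grasp_force: 0.0
```

View pics/s3.png

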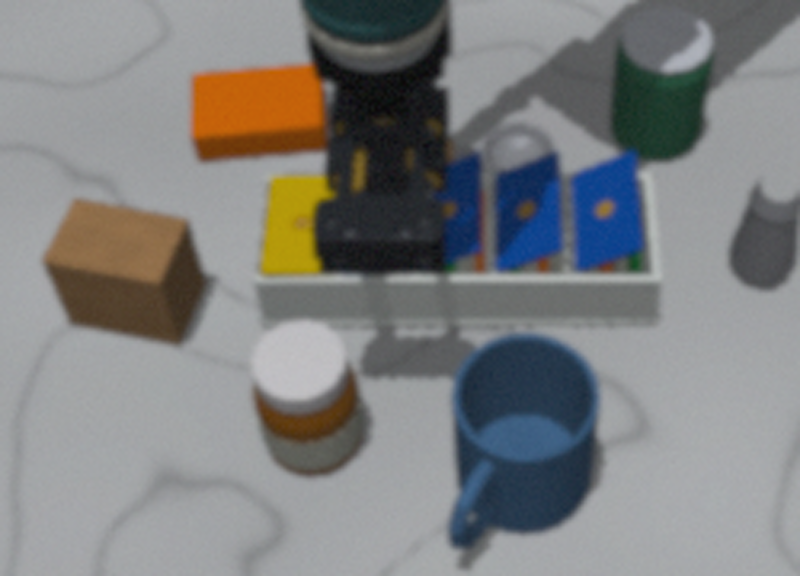

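The yellow lid at (300,225) now lies flat, blue lids 3 to 5 are still open, and the box is in place with no force. I'll continue over the remaining lids.

```bash
python3 -m jog '[{"dr":[0,0,0],"dp":[0.02,0,0],"fingers":0},{"dr":[0,0,0],"dp":[0.045,0,0],"fingers":0},{"dr":[0,0,0],"dp":[0.07,0,0],"fingers":0},{"dr":[0,0,0],"dp":[0.095,0,0],"fingers":0},{"dr":[0,0,0],"dp":[0.12,0,0],"fingers":0},{"dr":[0,0,0],"dp":[0.145,0,0],"fingers":0},{"dr":[0,0,0],"dp":[0.17,0,0],"fingers":0},{"dr":[0,0,0],"dp":[0.195,0,0],"fingers":0},{"dr":[0,0,0],"dp":[0.22,0,0],"fingers":0},{"dr":[0,0,0],"dp":[0.24,0,0],"fingers":0}]'
```

```text
time: 8.18
eef_pos: [531.2, 17.9, 54.7]
orientation: [-180.0, -0.0, 128.9]
force: [0.2, 0.1, 0.8]
grip_width: 0.6
grasp_force: 0.0
```

```bash
python3 -m jog '[{"dr":[0,0,0],"dp":[0.02,0,0],"fingers":0},{"dr":[0,0,0],"dp":[0.045,0,0],"fingers":0},{"dr":[0,0,0],"dp":[0.07,0,0],"fingers":0},{"dr":[0,0,0],"dp":[0.095,0,0],"fingers":0},{"dr":[0,0,0],"dp":[0.12,0,0],"fingers":0},{"dr":[0,0,0],"dp":[0.145,0,0],"fingers":0},{"dr":[0,0,0],"dp":[0.17,0,0],"fingers":0},{"dr":[0,0,0],"dp":[0.195,0,0],"fingers":0},{"dr":[0,0,0],"dp":[0.22,0,0],"fingers":0},{"dr":[0,0,0],"dp":[0.24,0,0],"fingers":0}]'
python3 - <<'E'
from h import *
c=bot.get_image("scene");cv2.imwrite("pics/s4.png",cv2.resize(c["img"][130:310,130:380],(800,576),interpolation=cv2.INTER_CUBIC))
E
```

```text
time: 9.43
eef_pos: [501.1, 55.3, 54.7]
orientation: [-180.0, -0.0, 128.9]
force: [-0.1, -0.4, 0.1]
grip_width: 0.5
grasp_force: 0.0
```

View pics/s4.png

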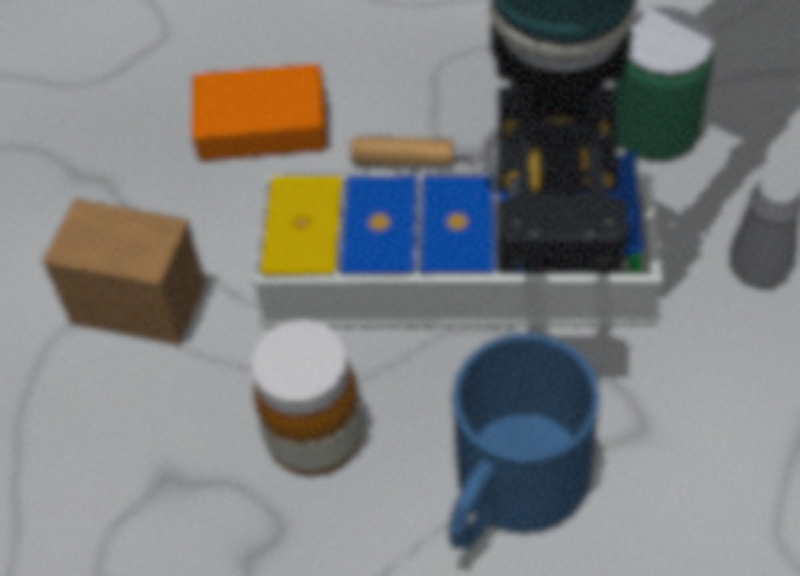

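Lids 1 to 3 lie flat and the last lid is still open behind the gripper. Last stretch, then lift away.

```bash
python3 -m jog '[{"dr":[0,0,0],"dp":[0.02,0,0],"fingers":0},{"dr":[0,0,0],"dp":[0.045,0,0],"fingers":0},{"dr":[0,0,0],"dp":[0.07,0,0],"fingers":0},{"dr":[0,0,0],"dp":[0.1,0,0],"fingers":0},{"dr":[0,0,0],"dp":[0.13,0,0],"fingers":0},{"dr":[0,0,0],"dp":[0.16,0,0],"fingers":0},{"dr":[0,0,0],"dp":[0.19,0,0],"fingers":0},{"dr":[0,0,0],"dp":[0.22,0,0],"fingers":0},{"dr":[0,0,0],"dp":[0.25,0,0],"fingers":0},{"dr":[0,0,0],"dp":[0.25,0,0],"fingers":0}]'
python3 -m jog '[{"dr":[0,0,0],"dp":[0,0,-0.05],"fingers":0},{"dr":[0,0,0],"dp":[0,0,-0.2],"fingers":0},{"dr":[0,0,0],"dp":[0,0,-0.45],"fingers":0},{"dr":[0,0,0],"dp":[0,0,-0.7],"fingers":0},{"dr":[0,0,0],"dp":[0,0,-0.9],"fingers":0},{"dr":[0,0,0],"dp":[0,0,-0.9],"fingers":0},{"dr":[0,0,0],"dp":[0,0,-0.9],"fingers":0}]'
python3 - <<'E'
from h import *
c=bot.get_image("scene");cv2.imwrite("pics/s5.png",cv2.resize(c["img"][130:310,130:380],(800,576),interpolation=cv2.INTER_CUBIC))
E
```

```text
time: 10.72
eef_pos: [469.6, 94.3, 54.6]
orientation: [-180.0, -0.0, 128.9]
force: [-1.0, -0.3, -0.2]
grip_width: 0.2
grasp_force: 0.0
time: 11.6
eef_pos: [469.7, 93.8, 234.4]
orientation: [-180.0, -0.0, 128.8]
force: [0.2, 0.4, -0.2]
grip_width: 0.5
grasp_force: 0.0
```

View pics/s5.png

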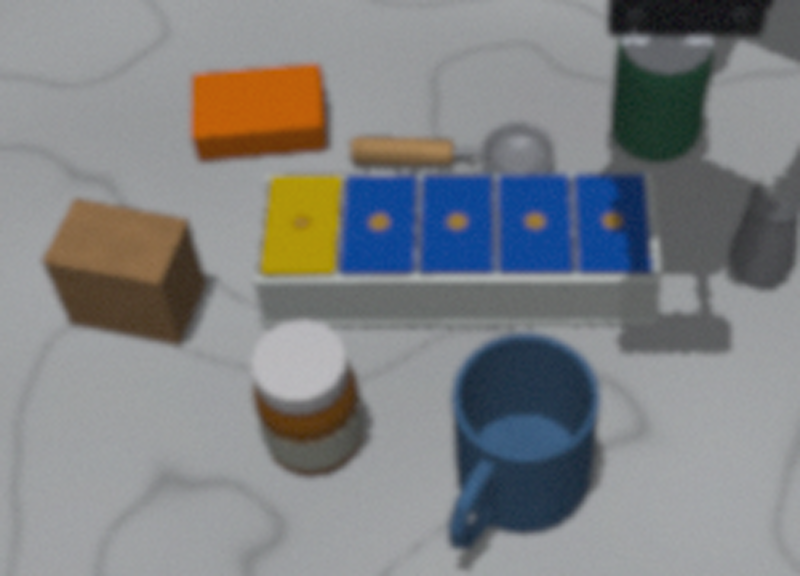

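All five lids lie flat at row 225, columns 300 to 612, and the box and the other things are where they were. The arm is clear, so I'm handing in.

```bash
python3 -c "
from workcell import bot
print(bot.sign_off())"
```

```text
the job is handed in; nothing more can be done
None
```

I closed all five lids in order from the yellow one and handed the job in at about 11.7 s; the last picture shows every lid flat and the box and the other things in view unmoved, but the sign-off returned no verdict.

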